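Jack up under a peg rail

TASK

The wooden peg rail lies across a cradle and needs support under its middle before its pegs are tapped home. Turn the T-handle of the jack standing beneath the rail clockwise (seen from above) until the jack's platform just touches the rail's underside, raising the rail by no more than a few millimetres, and let go. Leave the other jack, standing by itself on the bench, as it is.

Things in the scene. Friction and masses are not known exactly. Their poses are not given: they have to be found in the camera images.
- peg_rail: loose wooden board 60 x 270 x 18 mm, 0.25 kg, with three short round pegs (32 mm high) standing on it; it rests on two end posts of a fixed cradle (118 mm either side of its middle). Origin: centre of the board's underside, 124 mm above the bench at the start; y axis along the board, z up.
- jack_plate: square steel platform, 104 x 104 mm, of the scissor jack under the middle of the rail. Origin: centre of its flat top face, z up. It starts 12 to 25 mm below the rail's underside and rises straight up, 18 mm per radian that the T-handle is turned clockwise seen from above; it stays at whatever height it is left.
- jack_handle: black T-handle of that jack, on an upright shaft 130 mm from the platform's centre, on the robot's side. Origin: middle of its grip bar, on the turning axis, 122 mm above the bench. Bar 64 mm long (its x axis), 16 mm thick (y), 30 mm high (z, up). Friction 0.13 N m; turns about z, clockwise from above to raise; 0.7 to 1.35 rad brings the platform to the rail, its stop is 0.6 rad past that.
- idle_plate: platform (104 x 104 mm) of a second, identical jack that stands by itself on the bench to the robot's right with nothing above it; it must not be raised or lowered. Origin: centre of its top face. Its own T-handle is 130 mm from this point, to the robot's right.

How it is judged:
At the end, for the whole second after the job is handed in: The jack's platform touches the underside of the peg rail, the rail is at rest within 8 mm of where it lay (so raised by less than 8 mm), and the other jack's platform is within 5 mm of its first height (contact force between jack_plate and peg_rail above 0.05 N and distance of peg_rail from where it was at the start of the episode below 0.008 m and linear speed of peg_rail below 0.01 m/s and distance of idle_plate from where it was at the start of the episode below 0.005 m).
It fails at once if the peg rail is raised or shifted by more than 15 mm (distance of peg_rail from where it was at the start of the episode above 0.015 m).
It fails at once if the other jack is raised or lowered by more than 5 mm (distance of idle_plate from where it was at the start of the episode above 0.005 m).
It also fails if it takes over 32 s, if anything falls off the work surface, if the arm or the gripper's body presses on something with over 40 N, if the wrist force passes 120 N, or if a joint passes its speed limit or range.

ROBOT

A 7-joint arm with a two-finger parallel gripper is mounted at the origin on a cart in front of the work surface, level with it; the furniture and walls round the work are solid. World frame = base frame: x ahead of the robot, y to its left, z up, the work surface at z = 0. Lengths are in m, angles in rad, forces in N, time in s.
With the tool pointing down it reaches from about 0.4 to 0.875 m from the base axis. Payload 6.5 kg.
Tool frame: the origin (TCP) lies at the very end of the fingers, on their centre line; the grasp point (between the pads) lies 19 mm behind it; z points along the fingers, y is the direction in which the jaws open and shut (so a half turn about z gives the same grasp; the last joint's range is limited). The gripper opens to 85 mm and grips with 20 to 120 N. Pads are 22 mm wide; open, the fingers measure 114 mm over their backs; the gripper's body (76 mm by 85 mm) begins 54 mm behind the grasp point. The pads swing forward as they close: fully open they stand 13 mm farther back than shut.
Start: joints at [1.077, 0.536, -0.004, 1.538, 0.003, 1.067, -0.071], TCP at [0.27, -0.591, 0.231] pointing down, gripper open.
Joint ranges: [-2.7, 2.7], [-0.37, 2.16], [-1.27, 1.26], [0.24, 2.4], [-1.31, 4.45], [0.19, 1.91], [-2.76, 2.76]. Speed limits (rad/s): [2.39, 2.39, 3.14, 3.14, 3.14, 3.14, 3.14].

INTERFACE

Orientations are given as a rotation vector (axis times angle).
In Python, from rig import r gives the robot as it stands. Calls block until the motion is done:
- r.move_to(position, orientation): joint-space move of the TCP to a pose.
- r.move_l(position, attitude=None, max_speed=0.15, force_limit=None): straight line of the TCP; attitude=None keeps the orientation; max_speed is the mean speed in m/s. With force_limit (N) it stops when the force on the tool has changed by that much, and returns True; else False.
- r.movej(angles): joint-space move.
- r.move_gripper(opening): finger opening in m; the grip force is fixed at half the most; returns when the fingers have stopped.
- r.dwell(seconds).
- r.inverse_kinematics(position, orientation): joint angles nearest the present ones, or None.
- r.capture(name): name is "scene" or "top" or "wrist"; returns a dict with "color" (400x640x3 uint8, red, green, blue), "camera_matrix" (3x3 intrinsics, pixels), "origin" and "attitude" of the camera in the world. Camera axes: x right, y down, z forward; pixel columns grow to the right and rows downward; lengths in m; the calibration is good to about 2 mm. A picture is of the moment at which its call begins. There is no depth.
A pose or a line that the arm cannot do raises r.IKError and nothing moves.
- r.job_done(): hands the job in, once; it reports no verdict.
Trained networks look in a picture, given as the dict that the camera call returned (one of the last four; its "shot" number tells which), for a name from the list of things; names that differ only in an ending like _2 or _b are one class to them, and where a whole thing is asked for, a point or a joint stands for the part that bears it (a point fixed in the world has none). Each returns a list of dicts, best first, with "conf" (0 to 1); they miss things now and then, are a little off and sometimes report something else, mostly with a low value. They report only what shows in the picture. A call takes as long as a camera call.
- r.recognise(label, picture): "location" ([row, column] in pixels, amid what is visible of it).
Readings, each from a call of its own:
- r.read_time_s(): time.
- r.read_joint_positions(): joint angles.
- r.read_qd(): joint speeds.
- r.read_joint_efforts(): joint torques, N m.
- r.read_ee_pos(): TCP position.
- r.read_ee_rot(): TCP orientation.
- r.read_ft_force(): force on the tool from outside, world axes, zero at the start.
- r.read_moment(): the same for the moment, N m.
- r.read_grip_width(): finger opening in m.
Only numpy, scipy, OpenCV 4.12 (cv2) and the standard library are available. Lean on these libraries where they do the work, as an engineer would, in place of code of your own. Each camera call takes 0.05 s, during which the arm holds its last target.

## Working session

There is one attempt and no reset: what is moved stays moved. The work goes in short steps, each a Python script; the robot and the scene stay as the last script left them, time stands still between calls to the robot, and variables do not carry over. Pictures are saved under pics/ and viewed, and the job is handed in when it is done.

```bash
ls; mkdir -p pics
python3 - <<'E'
from rig import r
import cv2,json
print(r.read_time_s(), r.read_ee_pos(), r.read_ee_rot(), r.read_grip_width())
for n in ["scene","top","wrist"]:
    c=r.capture(n)
    cv2.imwrite(f"pics/{n}0.png",c["color"][:,:,::-1])
    print(n,c["camera_matrix"].tolist(),c["origin"],c["attitude"])
    for l in ["jack_handle","jack_plate","peg_rail","idle_plate"]:
        print(l,[(d["location"],round(d["conf"],2)) for d in r.recognise(l,c)])
print(r.read_time_s())
E
```

```text
pics
0.0 [ 0.26938241 -0.59083752  0.23039169] [-3.06829111e+00 -6.66597798e-01  7.92330266e-04] 0.08545020897874044
scene [[394.72580816863206, 0.0, 318.32929573692616], [0.0, 394.72580816863206, 203.30986583890044], [0.0, 0.0, 1.0]] [0.16529244 0.54263054 0.74564045] [-0.63200866  2.60356272 -1.17458784]
jack_handle [([256.9, 316.7], 0.55)]
jack_plate [([248.3, 276.7], 0.57)]
peg_rail [([239.3, 258.1], 0.76)]
idle_plate [([176.7, 373.9], 0.78)]
top [[365.1578490232607, 0.0, 319.21261215750735], [0.0, 365.1578490232607, 202.36136580493374], [0.0, 0.0, 1.0]] [ 0.37744423 -0.06664029  0.96948489] [-2.13377187  2.15108781 -0.20750906]
jack_handle [([243.6, 252.0], 0.54)]
jack_plate [([199.1, 255.4], 0.9)]
peg_rail [([186.2, 248.2], 0.84)]
idle_plate []
wrist [[294.35543753596454, 0.0, 315.33453708583886], [0.0, 294.35543753596454, 199.35801900716382], [0.0, 0.0, 1.0]] [ 0.33805498 -0.56039373  0.37289478] [ 2.42330236 -1.55821111 -0.23390634]
jack_handle []
jack_plate []
peg_rail []
idle_plate []
0.75
```

View pics/top0.png

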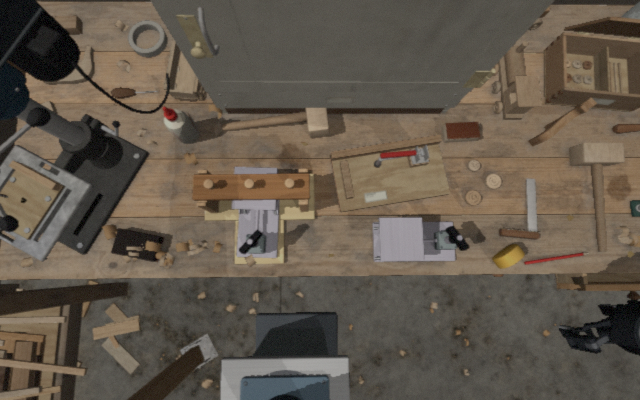

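View pics/scene0.png

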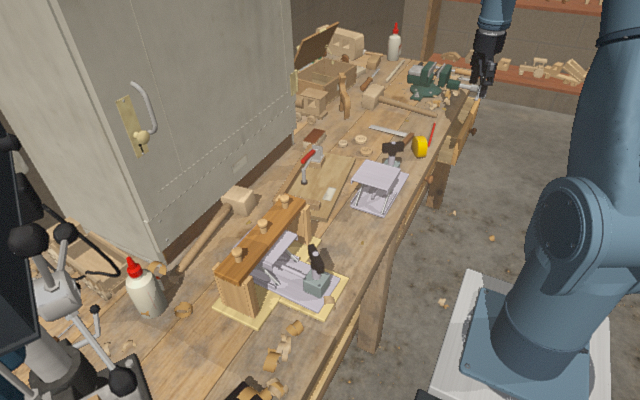

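Run:
```python
import cv2
a=cv2.imread("pics/top0.png")[130:270,180:320]
b=cv2.imread("pics/scene0.png")[180:320,220:360]
cv2.imwrite("pics/z0.png",cv2.hconcat([cv2.resize(x,(400,400),interpolation=cv2.INTER_CUBIC) for x in(a,b)]))
```

```text
(no output)
```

View pics/z0.png

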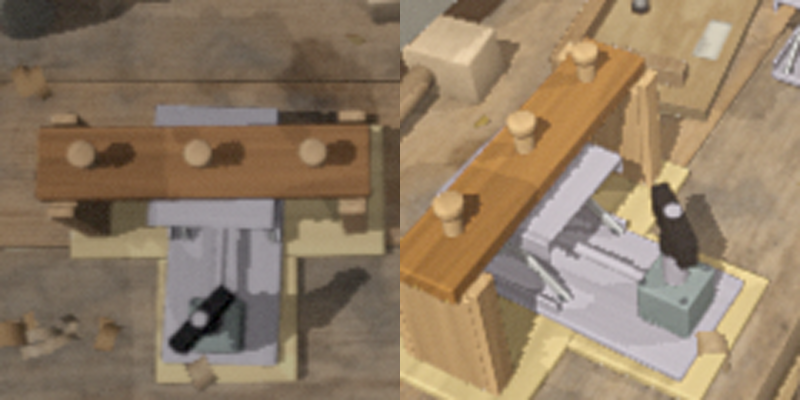

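The top view shows the rail at about pixel (248,186). The jack handle is at about (250,241), with its bar slanting up to the right. The idle jack is at (415,240) with its handle to the right. Next I'll turn these pixels into positions.

```bash
cat > h.py <<'E'
import numpy as np, cv2
from scipy.spatial.transform import Rotation as R
def ray(c,u,v):
    d=R.from_rotvec(c["attitude"]).apply(np.linalg.inv(c["camera_matrix"])@[u,v,1]); return np.array(c["origin"]),d
def atz(c,u,v,z):
    o,d=ray(c,u,v); return o+d*(z-o[2])/d[2]
def proj(c,P):
    p=R.from_rotvec(c["attitude"]).inv().apply(np.atleast_2d(P)-c["origin"])@np.array(c["camera_matrix"]).T
    return p[:,:2]/p[:,2:]
E
python3 - <<'E'
from h import *
from rig import r
t=r.capture("top"); s=r.capture("scene")
for c,n,box in((t,"top",(225,220,275,260)),(s,"scene",(300,235,345,290))):
    g=c["color"].astype(int).max(2); m=np.zeros_like(g,np.uint8)
    x0,y0,x1,y1=box; m[y0:y1,x0:x1]=(g[y0:y1,x0:x1]<60)
    k,l,st,ce=cv2.connectedComponentsWithStats(m); 
    i=1+np.argmax(st[1:,4]); print(n,st[i],ce[i])
    p=np.argwhere(l==i)[:,::-1].astype(np.float32); print(cv2.minAreaRect(p))
    if n=="top":
        for b in cv2.boxPoints(cv2.minAreaRect(p)): print(b,atz(c,*b,.137))
        print("ctr",atz(c,*cv2.minAreaRect(p)[0],.135))
    if n=="scene": print("ctr",atz(c,*ce[i],.122))
# rail corners in the zoom
f=400/140
for u,v in((38,127),(368,127),(368,195),(38,198)): print("rail",atz(t,180+u/f,130+v/f,.142))
for u,v in((157,106),(277,108),(149,225),(280,225)): print("plate@.106",atz(t,180+u/f,130+v/f,.106))
print(atz(t,180+197/f,130+150/f,.174))
E
```

```text
top [240 230  23  23 190] [251.43157895 241.72105263]
((251.306884765625, 242.68275451660156), (10.393798828125, 27.540630340576172), 40.23636245727539)
[238.44481 249.83792] [0.41346343 0.09683925 0.137     ]
[256.23447 228.81378] [0.46062302 0.05782455 0.137     ]
[264.16895 235.52759] [0.44520009 0.03957608 0.137     ]
[246.3793  256.55173] [0.39832848 0.07868385 0.137     ]
ctr [0.42939178 0.06864825 0.135     ]
scene [309 251   2   4   5] [309.4 252.6]
((309.3000183105469, 252.60003662109375), (3.130495071411133, 0.8944271206855774), 63.43495178222656)
ctr [0.4521811  0.06474205 0.122     ]
rail [0.58729879 0.20455212 0.142     ]
rail [ 0.58610973 -0.06248741  0.142     ]
rail [ 0.52974514 -0.06219976  0.142     ]
rail [0.52887176 0.20173564 0.142     ]
plate@.106 [0.6143381  0.11685162 0.106     ]
plate@.106 [0.61217437 0.01508953 0.106     ]
plate@.106 [0.51204169 0.12050939 0.106     ]
plate@.106 [0.51132497 0.01161348 0.106     ]
[0.56023491 0.07041204 0.174     ]
```

Run:
```python
from h import *
from rig import r
def ori(th): return (R.from_euler('z',th,degrees=True)*R.from_euler('x',180,degrees=True)).as_rotvec()
print(r.read_joint_positions())
for th in list(range(-180,181,30)):
    for z in (.103,.22):
        q=r.inverse_kinematics([.431,.068,z],ori(th)); print(th,z,None if q is None else np.round(q,2))
# bar fit in top image
t=r.capture("top"); g=t["color"].max(2).astype(float)
from scipy.optimize import minimize
best=[]
for a in range(-75,-15,2):
  for x in np.arange(.42,.442,.002):
    for y in np.arange(.058,.08,.002):
      c,s=np.cos(np.radians(a)),np.sin(np.radians(a))
      P=[];Q=[]
      for l in np.linspace(-.03,.03,13):
        for w in (-.006,0,.006): P.append([x+l*c-w*s,y+l*s+w*c,.137])
        for w in (-.012,.012): Q.append([x+l*c-w*s,y+l*s+w*c,.137])
      for l in(-.037,.037):
        for w in(-.006,0,.006): Q.append([x+l*c-w*s,y+l*s+w*c,.137])
      f=lambda P: cv2.remap(g.astype(np.float32),proj(t,P)[:,0].astype(np.float32),proj(t,P)[:,1].astype(np.float32),cv2.INTER_LINEAR)
      best.append((np.minimum(f(Q),110).mean()-f(P).mean(),a,x,y))
best.sort(reverse=True); print(np.round(best[:6],3))
```

```text
[ 1.07680567  0.53634822 -0.00439368  1.53791703  0.00259443  1.06727623
 -0.07118584]
-180 0.103 [ 0.4   0.52 -0.81  2.14  0.59  0.71  0.77]
-180 0.22 [ 0.61  0.34 -1.02  2.04  0.36  0.94  0.97]
-150 0.103 [ 0.59  0.66 -1.08  2.13  0.81  0.84  1.11]
-150 0.22 [ 0.64  0.36 -1.06  2.04  0.39  0.95  1.47]
-120 0.103 [ 0.59  0.66 -1.08  2.13  0.81  0.84  1.63]
-120 0.22 [ 0.64  0.36 -1.06  2.04  0.39  0.95  1.99]
-90 0.103 [ 0.59  0.66 -1.08  2.13  0.81  0.84  2.15]
-90 0.22 [ 0.64  0.36 -1.06  2.04  0.39  0.95  2.52]
-60 0.103 [-0.97  0.57  0.91  2.21 -0.73  0.69 -2.17]
-60 0.22 [-1.18  0.32  1.11  2.13 -0.37  0.9  -2.47]
-30 0.103 [-0.06  0.4  -0.23  2.17  0.16  0.59 -2.51]
-30 0.22 [ 0.14  0.22 -0.45  2.07  0.12  0.88 -2.47]
0 0.103 [ 0.05  0.42 -0.36  2.16  0.26  0.6  -2.07]
0 0.22 [ 0.21  0.23 -0.53  2.06  0.15  0.89 -1.97]
30 0.103 [ 0.13  0.43 -0.46  2.16  0.33  0.62 -1.62]
30 0.22 [ 0.27  0.24 -0.59  2.06  0.17  0.89 -1.47]
60 0.103 [ 0.2   0.45 -0.55  2.15  0.4   0.63 -1.15]
60 0.22 [ 0.32  0.25 -0.66  2.06  0.19  0.9  -0.97]
90 0.103 [ 0.26  0.47 -0.62  2.15  0.45  0.65 -0.67]
90 0.22 [ 0.39  0.27 -0.74  2.05  0.23  0.9  -0.48]
120 0.103 [ 0.31  0.49 -0.69  2.15  0.5   0.67 -0.2 ]
120 0.22 [ 0.46  0.29 -0.83  2.05  0.27  0.91  0.01]
150 0.103 [ 0.36  0.51 -0.75  2.14  0.55  0.69  0.28]
150 0.22 [ 0.54  0.31 -0.92  2.05  0.31  0.93  0.5 ]
180 0.103 [ 0.4   0.52 -0.81  2.14  0.59  0.71  0.77]
180 0.22 [ 0.61  0.34 -1.02  2.04  0.36  0.94  0.97]
[[ 49.761 -43.      0.432   0.07 ]
 [ 49.711 -41.      0.432   0.07 ]
 [ 49.144 -45.      0.432   0.07 ]
 [ 48.982 -43.      0.43    0.07 ]
 [ 48.797 -41.      0.43    0.07 ]
 [ 48.396 -41.      0.432   0.068]]
```

```bash
cat >> h.py <<'E'
def ori(th): return (R.from_euler('z',th,degrees=True)*R.from_euler('x',180,degrees=True)).as_rotvec()
E
python3 - <<'E'
from h import *
from rig import r
s=r.capture("scene")
np.save("pics/scene_before.npy",s["color"]);
a=s["color"][195:295,235:335,::-1]
P=lambda x,y,z:np.round(proj(s,[x,y,z])[0],1)
for z in(.098,.105,.112): print(z,P(.51,.122,z),P(.51,.018,z))
cv2.imwrite("pics/z1.png",cv2.resize(a,(600,600),interpolation=cv2.INTER_CUBIC))
p=r.read_ee_pos()
r.move_l([p[0]+.05,p[1]+.05,.33],max_speed=.3)
r.move_to([.432,.070,.25],ori(138))
w=r.capture("wrist"); cv2.imwrite("pics/w1.png",w["color"][:,:,::-1])
s=r.capture("scene"); cv2.imwrite("pics/s1.png",s["color"][:,:,::-1])
print(r.read_time_s(),r.read_ee_pos(),r.read_joint_positions(),proj(w,[[.432,.07,.137],[.51,.122,.105],[.51,.018,.105]]))
E
```

```text
0.098 [272.5 269.2] [297.4 237.2]
0.105 [272.2 267.1] [297.2 235.1]
0.112 [271.9 264.9] [297.  232.9]
3.85 [0.43236316 0.06927857 0.25000861] [ 0.43857634  0.22822937 -0.78674723  2.01500337  0.19507219  0.97290053
  0.39013029] [[315.79979481 194.46545804]
 [404.24599353 207.30510632]
 [328.27229607 267.56847709]]
```

View pics/z1.png

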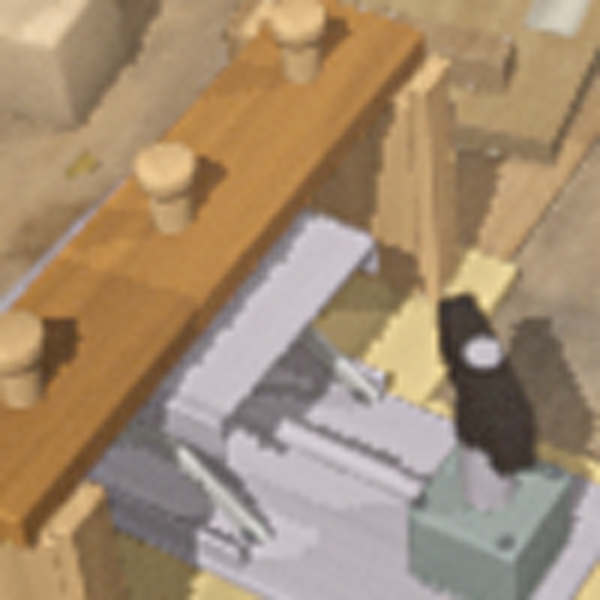

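View pics/w1.png

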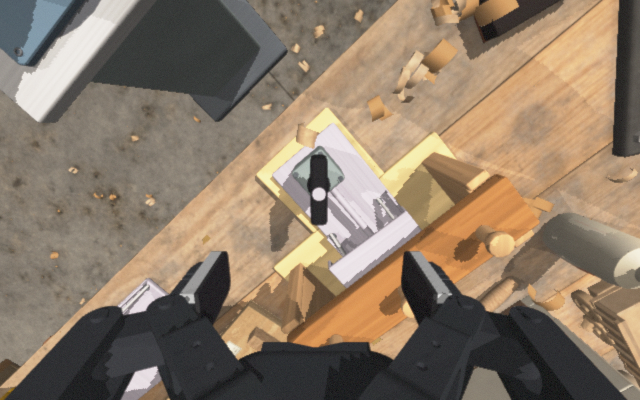

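View pics/s1.png

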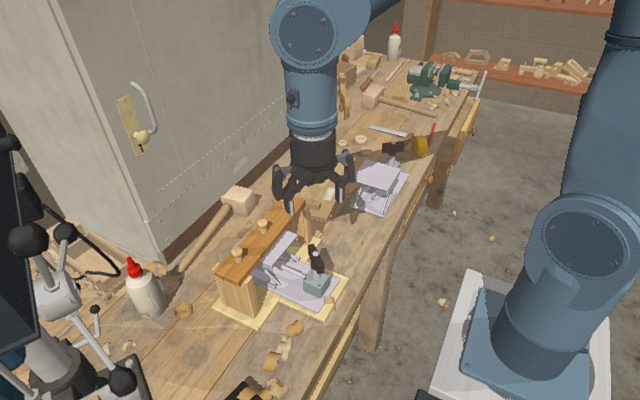

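The wrist view shows the bar upright at column 319, hub at (319,194), so the jaws line up with it. The plate's front edge runs from about (331,265) to (405,208). I'll zoom in to check the plate height.

Run:
```python
import cv2
a=cv2.imread("pics/w1.png")[120:300,270:440]
cv2.imwrite("pics/w1z.png",cv2.resize(a,(560,593),interpolation=cv2.INTER_CUBIC))
from h import *
from rig import r
w=r.capture("wrist"); print(atz(w,319,194,.137)); s=r.capture("scene");t=r.capture("top")
for z in(.099,.105,.112):
  for x in (.508,.510,.512): print(z,x,np.round(proj(w,[[x,.122,z],[x,.018,z]]),1).tolist(),np.round(proj(s,[[x,.122,z],[x,.018,z]]),1).tolist(),np.round(proj(t,[[x,.122,z],[x,.018,z]]),1).tolist())
```

```text
[0.43347579 0.07265878 0.137     ]
0.099 0.508 [[401.3, 204.4], [326.7, 263.8]] [[273.3, 269.3], [298.1, 237.2]] [[232.1, 210.9], [275.6, 210.6]]
0.099 0.51 [[402.5, 205.7], [327.9, 265.0]] [[272.5, 268.9], [297.3, 236.9]] [[232.1, 210.0], [275.6, 209.8]]
0.099 0.512 [[403.6, 207.1], [329.1, 266.2]] [[271.7, 268.6], [296.6, 236.7]] [[232.1, 209.2], [275.6, 208.9]]
0.105 0.508 [[403.0, 206.2], [326.9, 266.6]] [[273.0, 267.4], [298.0, 235.4]] [[231.6, 210.5], [275.3, 210.2]]
0.105 0.51 [[404.1, 207.6], [328.2, 267.8]] [[272.2, 267.1], [297.2, 235.1]] [[231.6, 209.7], [275.4, 209.4]]
0.105 0.512 [[405.3, 208.9], [329.4, 269.0]] [[271.4, 266.7], [296.4, 234.8]] [[231.6, 208.8], [275.4, 208.6]]
0.112 0.508 [[404.9, 208.4], [327.2, 269.9]] [[272.7, 265.2], [297.8, 233.2]] [[230.9, 210.1], [275.1, 209.8]]
0.112 0.51 [[406.1, 209.8], [328.4, 271.2]] [[271.9, 264.9], [297.0, 232.9]] [[230.9, 209.2], [275.1, 208.9]]
0.112 0.512 [[407.3, 211.2], [329.6, 272.4]] [[271.1, 264.6], [296.3, 232.6]] [[231.0, 208.4], [275.1, 208.1]]
```

View pics/w1z.png

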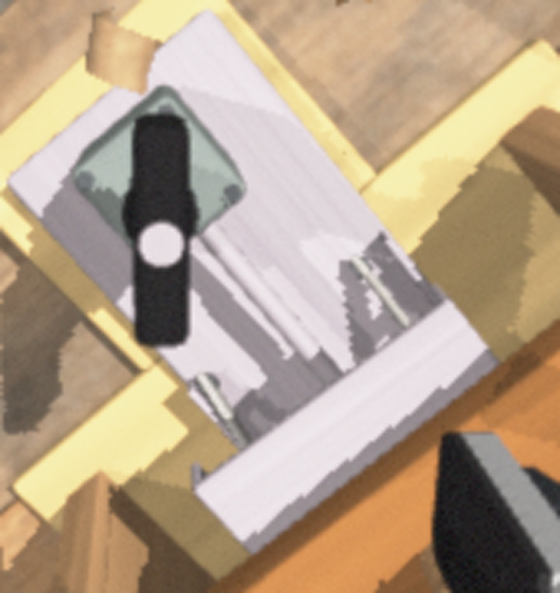

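Run:
```python
from h import *
from rig import r
hit=r.move_l([.4325,.071,.104],ori(138),max_speed=.12,force_limit=10)
print(hit,r.read_ee_pos(),r.read_ft_force(),r.read_moment())
if not hit:
    r.move_gripper(0.0)
    print(r.read_grip_width(),r.read_ee_pos(),r.read_ft_force(),r.read_moment(),r.read_time_s())
s=r.capture("scene");np.save("pics/s_grip.npy",s["color"]);cv2.imwrite("pics/s2.png",s["color"][:,:,::-1])
w=r.capture("wrist");np.save("pics/w_grip.npy",w["color"]); cv2.imwrite("pics/w2.png",w["color"][:,:,::-1])
```

```text
False [0.43302401 0.07112536 0.10454957] [-0.37891257 -0.7155211  -0.30644107] [-0.01879438 -0.02151128 -0.03563035]
0.019090640611225576 [0.43354171 0.07194583 0.10455837] [2.11073961 2.53080383 4.55904933] [ 0.70766244 -0.31564141 -0.00668859] 6.0083
```

View pics/s2.png

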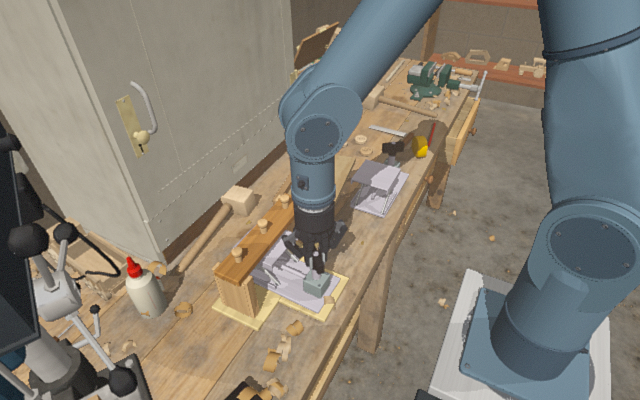

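View pics/w2.png

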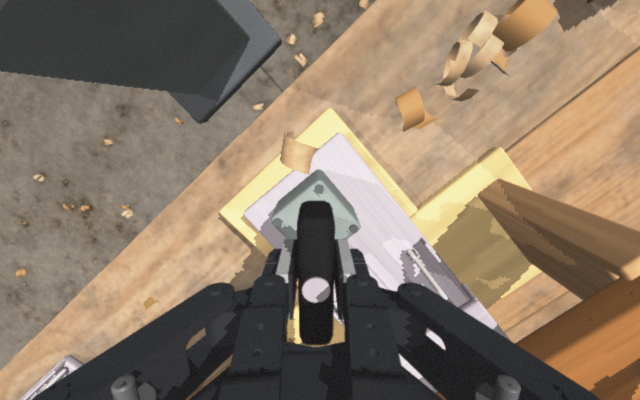

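The bar is gripped centrally. Now I'll turn in steps, tracking the plate and rail in the scene camera.

```bash
cat >> h.py <<'E'
P0=[.4333,.0716,.1045]
def turn(r,th,n):
    r.move_l(P0,ori(th)); 
    f,m=r.read_ft_force(),r.read_moment()
    s=r.capture("scene")["color"]; np.save(f"pics/{n}.npy",s)
    a=s[195:295,205:305,::-1]; cv2.imwrite(f"pics/{n}.png",cv2.resize(a,(500,500),interpolation=cv2.INTER_CUBIC))
    b=np.load("pics/s_grip.npy")
    # rail shift: left peg/rail left end, phase correlation
    for nm,(x0,y0,x1,y1) in {"pegL":(215,235,262,282),"railend":(210,255,262,285)}.items():
        T=cv2.cvtColor(b,cv2.COLOR_RGB2GRAY)[y0:y1,x0:x1].astype(np.float32);S=cv2.cvtColor(s,cv2.COLOR_RGB2GRAY)[y0:y1,x0:x1].astype(np.float32)
        print(nm,np.round(cv2.phaseCorrelate(T,S,cv2.createHanningWindow(T.shape[::-1],cv2.CV_32F)),2))
    print(th,np.round(r.read_ee_pos(),4),"yaw",np.degrees(R.from_rotvec(r.read_ee_rot()).as_matrix()[:2,0].dot([1,0])and np.arctan2(*R.from_rotvec(r.read_ee_rot()).as_matrix()[[1,0],0])),"F",np.round(f,1),"M",np.round(m,2),"w",r.read_grip_width(),"t",r.read_time_s())
E
python3 - <<'E'
from h import *
from rig import r
turn(r,128,"t1")
turn(r,108,"t2")
E
```

```text
Traceback (most recent call last):
  File "h.py", line 21, in turn
    print(nm,np.round(cv2.phaseCorrelate(T,S,cv2.createHanningWindow(T.shape[::-1],cv2.CV_32F)),2))
             ~~~~~~~~^^^^^^^^^^^^^^^^^^^^^^^^^^^^^^^^^^^^^^^^^^^^^^^^^^^^^^^^^^^^^^^^^^^^^^^^^^^^^
ValueError: setting an array element with a sequence. The requested array has an inhomogeneous shape after 1 dimensions. The detected shape was (2,) + inhomogeneous part.
```

```bash
sed -i 's/np.round(cv2.phaseCorrelate(T,S,cv2.createHanningWindow(T.shape\[::-1\],cv2.CV_32F)),2)/np.round(cv2.phaseCorrelate(T,S,cv2.createHanningWindow(T.shape[::-1],cv2.CV_32F))[0],2)/' h.py
python3 - <<'E'
from h import *
from rig import r
turn(r,128,"t1b")
turn(r,108,"t2")
E
```

```text
pegL [-0.06 -0.03]
railend [-0.08 -0.13]
128 [0.4334 0.0718 0.1046] yaw 128.05805069615752 F [1.  3.5 4.9] M [ 0.77 -0.24  0.09] w 0.01914736760042101 t 6.7833
pegL [ 0.12 -0.01]
railend [ 0.02 -0.06]
108 [0.4333 0.0717 0.1046] yaw 108.15334827398502 F [0.2 3.3 5.2] M [ 0.83 -0.08 -0.02] w 0.019388304625156227 t 7.3333
```

View pics/t2.png

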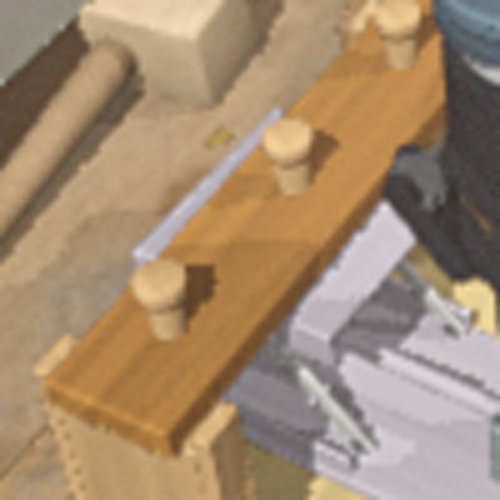

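```bash
cat >> h.py <<'E'
def ecc(a,b):
    g=lambda i:cv2.cvtColor(i,cv2.COLOR_RGB2GRAY).astype(np.float32)
    m=np.zeros(a.shape[:2],np.uint8)
    cv2.fillPoly(m,[np.array([[216,272],[270,210],[288,210],[288,222],[240,282]])],1)
    W=np.eye(2,3,dtype=np.float32)
    cc,W=cv2.findTransformECC(g(a),g(b),W,cv2.MOTION_TRANSLATION,(3,200,1e-5),m,3)
    return np.round(W[:,2],2),round(cc,4)
E
python3 - <<'E'
from h import *
from rig import r
b=np.load("pics/s_grip.npy")
for n in("t1","t1b","t2"): print(ecc(b,np.load(f"pics/{n}.npy")))
for th in (98,90,85,80):
    turn(r,th,f"u{th}"); e=ecc(b,np.load(f"pics/u{th}.npy")); print("ECC",e)
    if e[0][1]<-.35: break
E
```

```text
(array([0.01, 0.01], dtype=float32), 0.9994)
(array([ 0.02, -0.01], dtype=float32), 0.9994)
(array([-0.01, -0.02], dtype=float32), 0.9954)
pegL [0.09 0.03]
railend [ 0.03 -0.02]
98 [0.4332 0.0717 0.1045] yaw 98.12931447503233 F [-0.5  3.7  5.9] M [ 0.82  0.04 -0.04] w 0.019195890469822816 t 7.7083
ECC (array([0.05, 0.03], dtype=float32), 0.9931)
pegL [ 0.07 -0.17]
railend [-0.17 -0.06]
90 [0.4331 0.0717 0.1045] yaw 90.12842082465129 F [-0.5  3.4  5.8] M [ 0.83  0.09 -0.05] w 0.01916210103920805 t 8.05
ECC (array([ 0.14, -0.23], dtype=float32), 0.983)
pegL [ 0.1  -0.77]
railend [ 0.01 -0.27]
85 [0.4331 0.0717 0.1045] yaw 85.13985676282235 F [-1.1  4.7  5.9] M [0.8  0.09 0.01] w 0.019570451793449482 t 8.35
ECC (array([-0.12, -0.76], dtype=float32), 0.98)
```

Run:
```python
import cv2,glob
fs=sorted(glob.glob("pics/u*.png"))[:1]
a=cv2.imread("pics/t2.png");b=cv2.imread(fs[0]);print(fs)
cv2.imwrite("pics/cmp1.png",cv2.resize(cv2.hconcat([a,b]),(800,400)))
```

```text
['pics/u85.png']
```

View pics/cmp1.png

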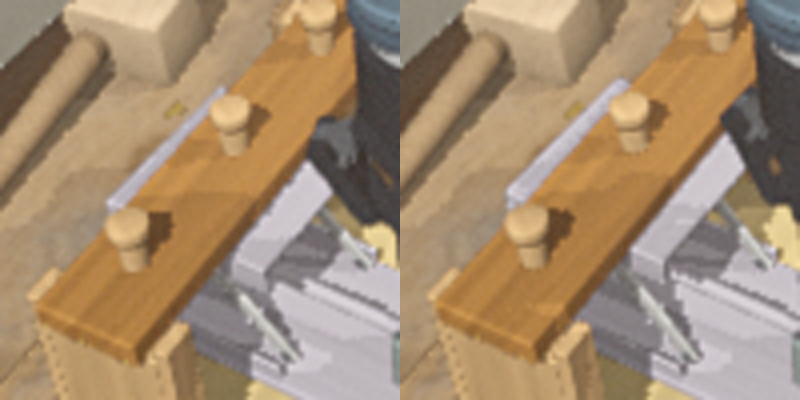

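The rail has started to rise: ECC shift is −0.23 px at 90° and −0.76 px at 85°, about 2.5 mm. I'll let go and check without the hand in the way.

Run:
```python
from h import *
from rig import r
r.move_gripper(.045); print(r.read_grip_width())
r.move_l([.4331,.0717,.25],max_speed=.12)
r.move_l([.40,-.15,.33],max_speed=.25)
s=r.capture("scene"); cv2.imwrite("pics/s9.png",s["color"][:,:,::-1])
b0=np.load("pics/scene_before.npy"); print("ecc",ecc(np.load("pics/s_grip.npy"),s["color"]),ecc(b0,s["color"]))
P=np.array([.56,.2,.142]);print("px/mm",(proj(s,P+[0,0,.001])-proj(s,P)))
# idle plate shift
g=lambda i:cv2.cvtColor(i,cv2.COLOR_RGB2GRAY)[155:215,345:410].astype(np.float32)
print("idle",cv2.phaseCorrelate(g(b0),g(s["color"])))
z=lambda i:cv2.resize(i[195:295,205:335],(520,400))[:,:400]
cv2.imwrite("pics/cmp2.png",cv2.hconcat([z(b0),z(s["color"])])[:,:,::-1]); print(r.read_time_s())
```

```text
0.045160716035149
ecc (array([ 0.06, -0.8 ], dtype=float32), 0.9251) (array([ 0.06, -0.81], dtype=float32), 0.9184)
px/mm [[-0.0886409  -0.32758795]]
idle ((0.03648076666034683, 0.1162499945507669), 0.8293769416985688)
11.2333
```

View pics/cmp2.png

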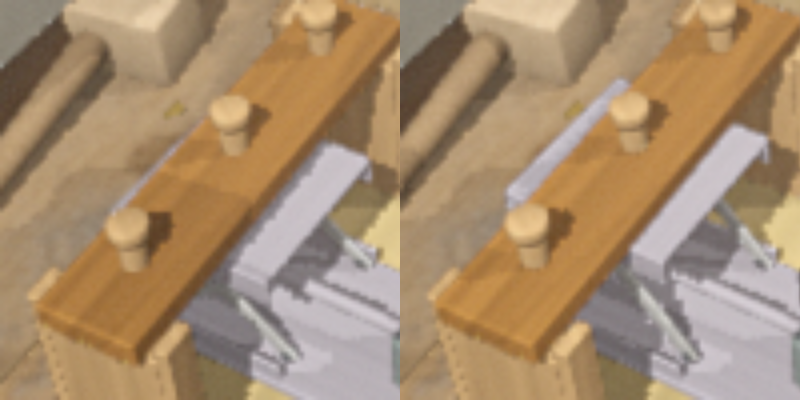

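View pics/s9.png

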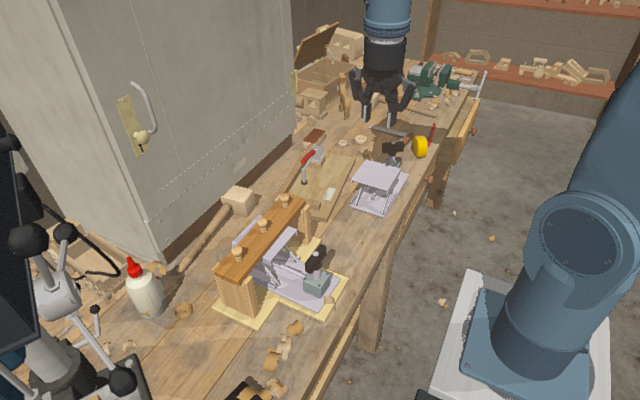

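Run:
```python
from h import *
from rig import r
s=r.capture("scene")["color"]; a=np.load("pics/scene_before.npy")
def g(i): 
    i=cv2.resize(cv2.cvtColor(i,cv2.COLOR_RGB2HSV)[:,:,0].astype(np.float32),None,fx=1,fy=1); return i
def gm(i): 
    i=cv2.GaussianBlur(cv2.cvtColor(i,cv2.COLOR_RGB2GRAY).astype(np.float32),(0,0),1); return np.log(i+1)
for nm,(x0,y0,x1,y1) in {"pegL":(228,242,250,266),"pegM":(255,214,276,236),"pegR":(278,192,298,212),"end":(208,258,250,290),"static bench":(210,290,260,330)}.items():
    m=np.zeros(a.shape[:2],np.uint8);m[y0:y1,x0:x1]=1
    try:
        cc,W=cv2.findTransformECC(gm(a),gm(s),np.eye(2,3,dtype=np.float32),cv2.MOTION_TRANSLATION,(3,300,1e-6),m,1); print(nm,W[:,2],cc)
    except cv2.error as e: print(nm,"fail")
```

```text
pegL [ 0.06245254 -0.82872266] 0.967450326731373
pegM [ 0.15145075 -0.64312583] 0.9506988141260453
pegR [ 0.36299986 -0.15166861] 0.9722639320914997
end [ 0.21007657 -0.6116025 ] 0.9000552299369282
static bench [-0.30902633 -0.57952094] 0.9191532921023706
```

The local fits disagree: even the static bench patch reads −0.58 px, so shadows are biasing them. I'll look closer.

Run:
```python
from h import *
from rig import r
s=r.capture("scene")["color"]; a=np.load("pics/scene_before.npy"); g=np.load("pics/u98.npy"); k=np.load("pics/u85.npy")
# static checks
def gm(i): return np.log(cv2.GaussianBlur(cv2.cvtColor(i,cv2.COLOR_RGB2GRAY).astype(np.float32),(0,0),1)+1)
R_={"knob(static)":(110,80,165,160),"bottle":(118,250,165,320),"mallet":(215,180,262,220),"pegL":(228,242,250,266),"pegM":(255,214,276,236),"end":(208,258,250,290)}
for nm,(x0,y0,x1,y1) in R_.items():
    o=[]
    for i in(g,k,s):
        m=np.zeros(a.shape[:2],np.uint8);m[y0:y1,x0:x1]=1
        cc,W=cv2.findTransformECC(gm(a),gm(i),np.eye(2,3,dtype=np.float32),cv2.MOTION_TRANSLATION,(3,300,1e-6),m,1);o+=[*np.round(W[:,2],2),round(cc,3)]
    print(nm,o)
z=lambda i,x,y:cv2.resize(i[y:y+40,x:x+40],(390,290),interpolation=cv2.INTER_CUBIC)
out=cv2.vconcat([cv2.hconcat([z(a,212,250),z(s,212,250)]),cv2.hconcat([z(a,268,215),z(s,268,215)])])
cv2.imwrite("pics/cmp3.png",out[:,:,::-1])
w=r.capture("wrist"); t=r.capture("top"); cv2.imwrite("pics/t9.png",t["color"][:,:,::-1]); cv2.imwrite("pics/w9.png",w["color"][:,:,::-1])
```

```text
knob(static) [np.float32(-0.02), np.float32(-0.0), 0.999, np.float32(0.01), np.float32(-0.0), 0.999, np.float32(-0.01), np.float32(0.0), 0.999]
bottle [np.float32(-0.04), np.float32(0.27), 0.973, np.float32(0.0), np.float32(0.27), 0.974, np.float32(0.11), np.float32(0.05), 0.973]
mallet [np.float32(0.08), np.float32(-0.53), 0.991, np.float32(0.07), np.float32(-0.54), 0.99, np.float32(0.07), np.float32(-0.54), 0.991]
pegL [np.float32(-0.26), np.float32(0.24), 0.978, np.float32(-0.27), np.float32(-0.39), 0.969, np.float32(0.05), np.float32(-0.82), 0.969]
pegM [np.float32(0.09), np.float32(-0.07), 0.971, np.float32(-0.05), np.float32(-0.82), 0.951, np.float32(-0.1), np.float32(-0.87), 0.962]
end [np.float32(-0.01), np.float32(-0.02), 0.995, np.float32(0.21), np.float32(-0.98), 0.982, np.float32(0.18), np.float32(-0.6), 0.9]
```

View pics/cmp3.png

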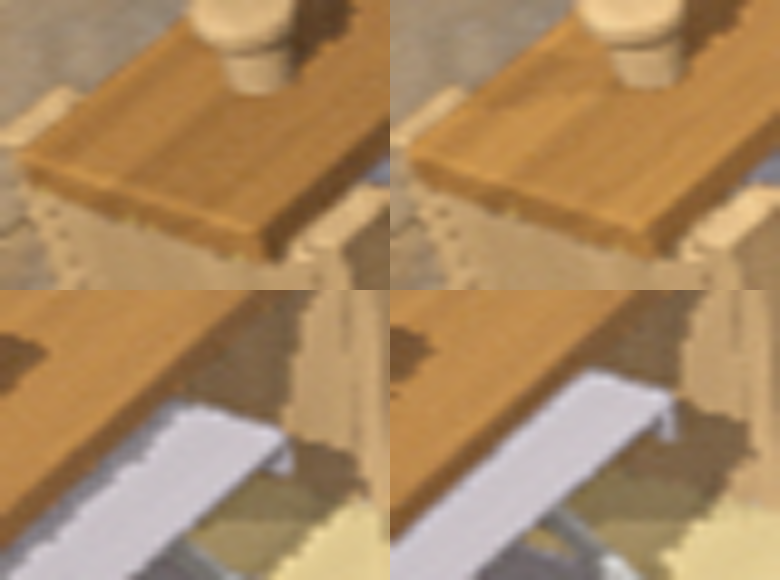

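View pics/w9.png

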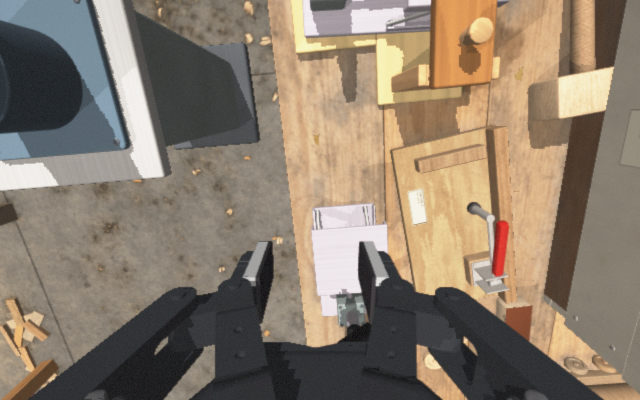

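The rail's end corner and pegs sit about 1 px higher. The rail's shadow strip on the plate is gone, so the plate is against the underside. The fixed cabinet knob reads 0.00 px. Handing in.

Run:
```python
from rig import r
r.dwell(.3); r.job_done(); print(r.read_time_s())
```

```text
the job is handed in; nothing more can be done
the job is handed in; nothing more can be done
```

I gripped the T-handle of the jack under the rail and turned it clockwise by about 53° (0.92 rad, about 16.6 mm of platform travel). I then let go, backed the arm away and handed the job in. The clock read 11.2 s just before my last pictures, against the 32 s limit.

**Contact and rail height:** The rail and its pegs sit about 0.6–0.9 px higher in the scene camera, which is roughly 2–3 mm. The rail's shadow strip on the platform has gone, which suggests the platform is touching the underside. I had no direct reading of the contact force.

**Other jack:** I never touched it, and its platform showed about 0.1 px of shift, which is within noise.

**Checks that disagreed:**
- **Fits on fixed things:** On a bench patch and on the mallet, fits that should have read zero gave −0.5 to −0.6 px. The bench patch is probably shadow bias. A fixed cabinet knob read 0.00 px.
- **Right-hand peg:** It gave only −0.15 px.
- **How I settled it:** I relied on the middle and left pegs, the rail's end, and the shift that grew as I turned the last steps.
- **Wrist moment:** It gave no clear sign of contact.

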